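Free the seized wing latch of a damper box and lift out its access panel

TASK

The wing latch that still lies across the access panel of the duct damper box is seized with corrosion: one pull will not turn it, and its slim stud shears if it is forced hard. Rock its wing back and forth in small arcs, reversing as soon as you feel it bind, until it breaks free, then turn it about a quarter turn anticlockwise so that it lies clear of the panel. Lift the panel out by its handle, lay it down (do not drop it) flat and handle up on the bare bench beside the box, and leave the loose tools where they lie.

Things in the scene. Friction and masses are not known exactly. Their poses are not given: they have to be found in the camera images.
- damper_box: Sheet-steel duct damper box, fixed to the bench: 214 mm long (its x), 160 wide (its y), 90 high; a 75 mm round collar sticks out 30 mm from the middle of each long side. Origin: centre of its underside. A dark wing latch stands 84 mm from the centre at each end of the top: the seized one at +x; its twin at -x is turned clear. The bench on the box's right (smaller world y) is bare for 0.3 m.
- latch_grip (a point): Gripping point of the seized latch's wing, on its upright pivot axis, 124 mm above the bench. The wing is an upright flat bar, 48 mm long, 10 mm thick, from 108 to 135 mm above the bench, taken from above across its thickness. The point's x axis runs along the wing: at latch angle 0 it is the box's x. No part of the box is higher than 95 mm within 60 mm of the pivot but the dog.
- dog_tip (a point): Tip of the seized latch's dog: a bar 16 mm wide, 4 mm thick, top 101 mm above the bench, reaching 42 mm from the pivot, parallel to the wing. At latch angle 0 it points to the box's centre and lies over the panel's edge.
- latch (a joint): Turn of the seized latch, rad: about 0 as found, grows anticlockwise from above, 1.57 = clear of the panel, stop at 1.65; stays where left. Friction 0.1 N m, but corrosion binds it hard after 0.07 to 0.4 rad either way. Each time it reaches the binding point on the other side than last time, the next arc is wider; pushing on at one side gains nothing. After 2 to 3 rocks it turns on anticlockwise.
- stud (a joint): Elastic twist of the slim stud under the latch, rad, anticlockwise positive, 7 N m per rad: 0 unloaded, about 0.015 while the latch turns, rising steeply when it binds (0.03 = 0.2 N m is a sure sign). It shears at 0.06 either way (0.42 N m), which spoils the job. The wing's angle seen from outside is latch plus stud.
- panel: Loose aluminium panel 124 x 124 x 4 mm, about 0.3 kg, on the box's top inside a rail 5 mm high with 2 mm play. Origin: centre of its underside (90 mm above the bench); axes parallel to the box's. Strap handle over its middle: bar 64 mm long along y, 10 mm thick along x, 28 to 38 mm above the underside, open below; taken from above across its thickness.
- tape_measure: Loose yellow and black tape measure, 71 x 82 x 36 mm, a bystander; origin under its centre.
- slip_pliers: Loose slip-joint pliers, 152 mm long, a bystander; origin under its centre.

How it is judged (in metres and radians):
On the way, in this order (a step that is already met when the one before it is completed fails the run):
1. the seized latch is free and turned clear (1.2 rad or more) while the panel still lies in its seat (value of joint latch above 1.2 rad and z of panel in the frame of damper_box below 0.1 m), for 0.1 s.
2. the panel is lifted out of its seat (height (world z) of panel above 0.115 m), for 0.1 s.
3. the panel is brought down beside the box while still held: underside less than 20 mm above the bench (height (world z) of panel below 0.02 m and contact force between the fingers and panel above 0.5 N), for 0.05 s.
At the end, for the whole second after the job is handed in: The latch stands open (turned at least 1.2 rad anticlockwise); the panel lies at rest on the bench beside the box, handle up, flat within 0.08 rad, its underside within 8 mm of the bench, its centre more than 140 mm from the box's centre (value of joint latch above 1.2 rad and height (world z) of panel below 0.008 m and angle between panel's own z axis and vertical below 0.08 rad and horizontal distance between panel and damper_box above 0.14 m and linear speed of panel below 0.02 m/s); the robot touches nothing.
It fails at once if the stud is overtwisted and shears (more than 0.06 rad, 0.42 N m, either way) (value of joint stud above 0.06 rad or value of joint stud below -0.06 rad).
It fails at once if a loose tool is pushed more than 30 mm (distance of any of tape_measure, slip_pliers from where it was at the start of the episode above 0.03 m).
It also fails if it takes over 72 s, if anything falls off the work surface, if the arm or the gripper's body presses on something with over 40 N, if the wrist force passes 120 N, or if a joint passes its speed limit or range.

ROBOT

A 6-joint arm with a two-finger parallel gripper is mounted at the origin on a cart in front of the work surface, level with it; the furniture and walls round the work are solid. World frame = base frame: x ahead of the robot, y to its left, z up, the work surface at z = 0. Lengths are in mm, angles in rad, forces in N, time in s.
With the tool pointing down it reaches from about 225 to 875 mm from the base axis. Payload 3.4 kg.
Tool frame: the origin (TCP) lies between the finger pads; the fingertips stand 25 mm ahead of it and the grasp point (between the pads) lies 6 mm ahead of it; z points along the fingers, y is the line along which they close (so a half turn about z gives the same grasp; the last joint's range is limited). The gripper opens to 85 mm and grips with 20 to 120 N. Pads are 22 mm wide; open, the fingers measure 114 mm over their backs; the gripper's body (76 mm by 85 mm) begins 54 mm behind the grasp point. The pads swing forward as they close: fully open they stand 13 mm farther back than shut.
Start: joints at [1.215, 0.276, 1.505, -0, 1.361, -0.121], TCP at [133.787, 559.251, 256.328] pointing down, gripper open.
Joint ranges: [-2.89, 2.89], [-0.75, 2.08], [0.22, 2.7], [-1.18, 4.32], [0.11, 2.71], [-2.7, 2.7]. Speed limits (rad/s): [2.57, 2.57, 3.14, 3.14, 3.14, 3.14].

INTERFACE

Orientations are given as a unit quaternion [w, x, y, z].
In Python, from plant import robot gives the robot as it stands.
- The arm moves only by the tool send_rows, never from a script. Its argument "deltas" is a list that holds one entry, the list of rows, each a list of 7 numbers: the turn, a rotation vector about the tool's x, y, z in fractions of the full range, 1 being 90 degrees, then the shift along the tool's x, y, z in shares of 400 mm (1.0 is 400 mm), then the finger opening in mm, from 0 to 85.4. A call has 1 to 8 rows; each row is the pose to reach, as a shift and turn from the pose commanded when the call began, along the tool's axes at that moment; what a row does not reach only later rows make up. A row lasts 1/8 s, in which the tool goes at most 62.5 mm and 10.7 degrees, less where a joint would pass 70% of its speed; a pose out of reach is approached as far as the arm can. Shift and turn numbers lie between -1 and 1, and a call with a number outside is refused. A call with a gripper value outside its range is refused whole. The fingers move at their own pace and stop on an object; the grip force is fixed at half the most. Time passes only in rows, so rows that repeat a pose let the fingers close. It gives the time, the measured TCP pose, the force, the opening and the grip force at its end, in the units of the state.
- robot.get_obs(): the state, without advancing time (a new reading comes with each control period).
- robot.grab_frame(name): name is "scene" or "top" or "wrist"; returns (picture, depth): 384x512x3 uint8, red, green, blue; 384x512 float32, mm along the optical axis (not along the pixel's ray), 0 where there is no reading.
- robot.camera_model(name): a dict with "mtx" (3x3 intrinsics, pixels), "T" (4x4, takes a point from camera to world coordinates). Camera axes: x right, y up, looking along -z (the intrinsics and any distortion apply to the point x, -y, -z); pixel columns grow to the right and rows downward; lengths in mm; the calibration is good to about 2 mm. A picture is of the moment at which its call begins: read the wrist's pose just before it. camera_model takes no time and is no camera call; for the wrist camera it gives the pose at the moment of the call.
- robot.close_job(): hands the job in; it is judged then, once.
The state is a dict: "t": time; "qpos": joint angles; "qd": joint speeds; "effort": joint torques, N m; "ee_pos": TCP position; "tcp_rot": TCP orientation; "wrist_force": force on the tool from outside, world axes, zero at the start; "torque": the same for the moment, N m; "gripper_width": finger opening in mm; "grasp_force": force on a finger pad.
Only numpy, scipy, OpenCV 4.12 (cv2) and the standard library are available. Lean on these libraries where they do the work, as an engineer would, in place of code of your own. Each camera call takes 0.05 s, during which the arm holds its last target. There are 200 camera calls.

## Working session

There is one attempt and no reset: what is moved stays moved. The work goes in short steps, Python scripts to look and compute and a tool call to move; the robot and the scene stay as the last step left them, time stands still between calls to the robot, and variables do not carry over. Pictures are saved under pics/ and viewed, at most 10 in all, crops included, and the job is handed in when it is done.

Besides the shell and the picture viewer there is one more tool, called in YAML: its name, and indented under it one key for each argument. send_rows: Moves the arm, as the interface text tells. Its arguments: {"type":"object","properties":{"deltas":{"type":"array","items":{"type":"array","items":{"type":"array","items":{"type":"number"}}}}},"required":["deltas"]}

```bash
ls; mkdir -p pics; python3 - <<'E'
from plant import robot
import cv2,numpy as np
np.set_printoptions(suppress=True,precision=3)
o=robot.get_obs();print(o)
ims=[]
for n in("top","scene"):
    p,d=robot.grab_frame(n);m=robot.camera_model(n);np.savez(f"pics/{n}0.npz",p=p,d=d,mtx=m["mtx"],T=m["T"]);print(n,{k:v for k,v in m.items()})
    cv2.imwrite(f"pics/{n}0.png",p[:,:,::-1])
E
```

```text
pics
{'t': 0.0, 'qpos': array([ 1.215,  0.277,  1.506, -0.   ,  1.361, -0.121]), 'qd': array([ 0.002,  0.002,  0.001,  0.   ,  0.   , -0.   ]), 'effort': array([ -0.001, -41.676, -24.581,  -0.   ,   0.011,  -0.   ]), 'ee_pos': array([133.624, 558.762, 255.467]), 'tcp_rot': array([-0.   ,  0.117,  0.993, -0.001]), 'wrist_force': array([-0.184,  0.072, -0.401]), 'torque': array([-0.004,  0.026, -0.009]), 'grasp_force': 0.0, 'gripper_width': 85.41364551496355}
top {'mtx': array([[368.729,   0.   , 256.599],
       [  0.   , 368.729, 188.759],
       [  0.   ,   0.   ,   1.   ]]), 'T': array([[ -0.022,   0.983,  -0.18 , 307.742],
       [ -1.   ,  -0.022,   0.002, 187.51 ],
       [ -0.002,   0.18 ,   0.984, 925.041],
       [  0.   ,   0.   ,   0.   ,   1.   ]])}
scene {'mtx': array([[416.875,   0.   , 247.594],
       [  0.   , 416.875, 189.95 ],
       [  0.   ,   0.   ,   1.   ]]), 'T': array([[   0.889,    0.29 ,   -0.355,  144.937],
       [  -0.458,    0.533,   -0.711, -425.185],
       [  -0.017,    0.795,    0.607,  634.957],
       [   0.   ,    0.   ,    0.   ,    1.   ]])}
```

View pics/top0.png

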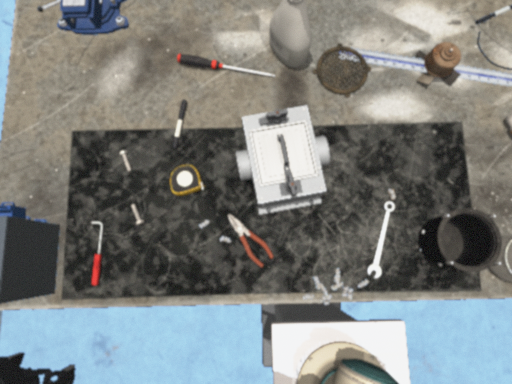

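View pics/scene0.png

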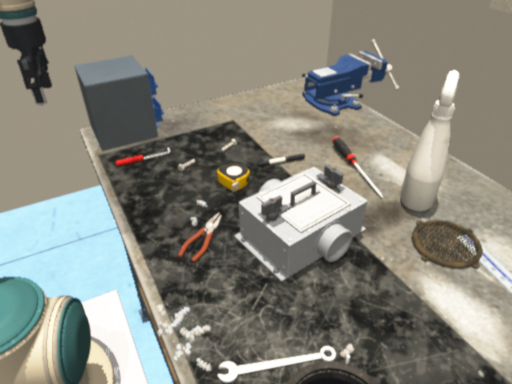

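The top view shows the box at about (285,155), with the seized latch near (291,183) and its twin near (275,117). The pliers are at (250,240) and the tape at (185,180). I'll zoom in and use depth.

```bash
cat > h.py <<'E'
import numpy as np,cv2
from plant import robot
np.set_printoptions(suppress=True,precision=2)
def cloud(d,mtx,T):
    v,u=np.mgrid[:d.shape[0],:d.shape[1]]
    X=(u-mtx[0,2])/mtx[0,0]*d;Y=-(v-mtx[1,2])/mtx[1,1]*d
    return np.stack([X,Y,-d],-1)@T[:3,:3].T+T[:3,3]
E
python3 - <<'E'
from h import *
out=[]
for n,(x0,y0,w,h) in dict(top=(225,95,120,125),scene=(225,155,150,125)).items():
    z=np.load(f"pics/{n}0.npz");P=cloud(z["d"],z["mtx"],z["T"]);np.save(f"pics/{n}P.npy",P)
    c=cv2.resize(z["p"][y0:y0+h,x0:x0+w,::-1],(380,400),interpolation=cv2.INTER_CUBIC);out.append(c)
    near=(abs(P[...,0]-380)<260)&(abs(P[...,1]-110)<260)&(z["d"]>0)
    for lo,hi in((84,93),(93,105),(106,114),(115,123),(124,132),(132,140)):
        m=near&(P[...,2]>lo)&(P[...,2]<hi)
        k,l,s,c=cv2.connectedComponentsWithStats(m.astype(np.uint8))
        for i in range(1,k):
            if s[i,4]>6:
                Q=P[l==i];r=cv2.minAreaRect(Q[:,:2].astype(np.float32));print(n,lo,hi,s[i,4],c[i],Q.mean(0),"rect",np.round(r[0],1),np.round(r[1],1),round(r[2],1))
cv2.imwrite("pics/crop0.png",np.hstack(out))
E
```

```text
top 84 93 2771 [282.36 159.7 ] [528.75 124.3   89.9 ] rect [543.9 122. ] [213.7 163.6] 8.3
top 84 93 19 [292.58 130.79] [597.21  97.74  91.81] rect [598.1  96.9] [19.1 14.1] 23.4
top 84 93 14 [290.07 139.21] [576.39 104.53  92.47] rect [577.1 103.5] [ 7.1 19.9] 87.7
top 84 93 11 [296.36 138.  ] [579.21  89.54  91.9 ] rect [579.4  90.2] [15.   6.8] 8.0
top 84 93 9 [268.67 146.78] [559.15 155.38  92.23] rect [558.8 155.7] [ 3.8 10.7] 70.6
top 84 93 47 [277.6  153.62] [542.14 135.    92.15] rect [541.3 136.1] [42.5 15.5] 26.4
top 84 93 29 [290.21 149.79] [550.62 105.21  92.44] rect [552.9 104.2] [26.3 18.2] 10.5
top 84 93 7 [294.29 146.71] [557.91  95.34  92.26] rect [557.2  94.8] [2.5 9.9] 88.0
top 84 93 14 [300.14 160.43] [524.42  83.1   92.5 ] rect [524.7  83. ] [ 7.9 16.3] 73.9
top 84 93 9 [293.78 159.33] [527.43  97.77  92.31] rect [528.5  97.3] [ 6.  14.7] 32.6
top 84 93 15 [305.8  163.67] [516.49  70.22  91.99] rect [516.8  69.8] [ 8.2 15.8] 44.2
top 84 93 8 [269.38 166.  ] [512.83 155.04  92.08] rect [512.5 155.1] [5.7 9.4] 28.4
top 84 93 8 [307.38 170.12] [500.96  67.32  92.21]
[... 2128 characters left out ...]
571.1  125.84 119.69] rect [569.2 126.3] [13.   2.9] 2.5
scene 115 123 15 [291.67 195.73] [515.09 119.73 119.51] rect [514.8 119.8] [ 5.4 10.7] 15.5
scene 115 123 63 [270.76 208.33] [459.35 106.03 119.1 ] rect [462.  106.1] [46.3  9.4] 0.9
scene 124 132 57 [332.95 173.54] [625.08 133.62 127.98] rect [624.2 136.4] [ 8.7 47.7] 16.8
scene 124 132 129 [302.59 187.4 ] [542.77 123.21 128.14] rect [544.3 124.9] [63.5 11.7] 12.0
scene 124 132 72 [270.89 204.82] [459.35 105.83 127.99] rect [461.8 106.4] [45.5  8.5] 0.0
scene 132 140 93 [333.43 169.67] [627.25 136.22 135.57] rect [627.9 136.6] [14.7 45. ] 17.4
scene 132 140 113 [271.26 200.24] [461.97 109.3  135.76] rect [463.6 111.2] [47.8 16.7] 17.3
```

View pics/crop0.png

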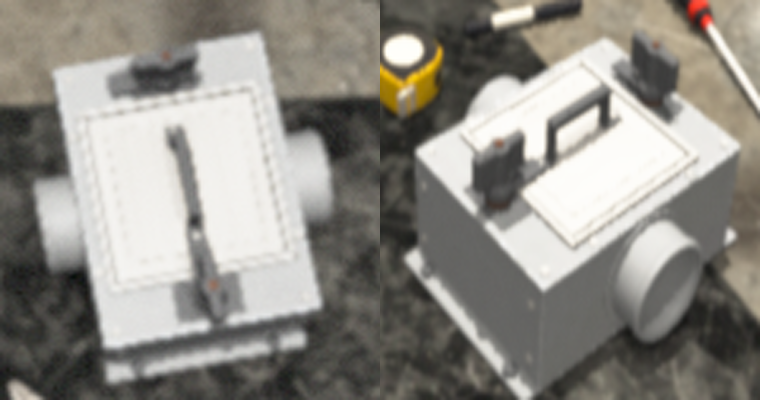

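The crop shows the box's long axis at world yaw about 9.2°. The wing is in line with it, the pivot is near (461.5, 110), and the handle bar also lies along the latch line. I'll move above the latch using the half-turned grasp, which leaves joint 6 room for the quarter turn.

The manual's scale: shifts go in shares of 400 mm and turns go in shares of 90 degrees. Converting my numbers, -352 mm / 400 = -0.88, -308 mm / 400 = -0.77, 84 degrees / 90 = 0.9333.

send_rows:
  deltas:
    - [[0,0,0.1167,-0.11,-0.095,0,85],[0,0,0.2333,-0.22,-0.19,0,85],[0,0,0.35,-0.33,-0.285,0,85],[0,0,0.4667,-0.44,-0.38,0,85],[0,0,0.5833,-0.55,-0.475,0,85],[0,0,0.7,-0.66,-0.57,0,85],[0,0,0.8167,-0.77,-0.665,0,85],[0,0,0.9333,-0.88,-0.76,0,85]]

```text
t: 1.1
ee_pos: [406.1, 180.0, 256.2]
tcp_rot: [-0.0, 0.754, 0.657, 0.0]
wrist_force: [0.9, 0.7, -0.3]
gripper_width: 84.7
grasp_force: 0.0
```

```bash
cat >> h.py <<'E'
from scipy.spatial.transform import Rotation as R
def pose():
    o=robot.get_obs();q=np.array(o["tcp_rot"]);return np.array(o["ee_pos"]),R.from_quat(q[[1,2,3,0]]),o
def go(x,y,z,yaw):
    """tool delta to put TCP at xyz pointing down, tool y at yaw deg"""
    p,r,o=pose();a=np.radians(yaw);ty=np.array([np.cos(a),np.sin(a),0]);tz=np.array([0,0,-1.])
    t=R.from_matrix(np.stack([np.cross(ty,tz),ty,tz],1))
    print("p",p,"yaw",np.degrees(np.arctan2(r.as_matrix()[1,1],r.as_matrix()[0,1])),"q",o["qpos"],"F",o["wrist_force"],"M",o["torque"],"t",o["t"])
    print("rot",np.degrees((r.inv()*t).as_rotvec()),"shift",r.inv().apply(np.array([x,y,z])-p))
E
python3 -c "
from h import *
go(461.5,110,250,-80.8)"
```

```text
p [406.05 179.99 256.18] yaw -7.807578949901018 q [0.26 0.08 1.76 0.   1.3  0.4 ] F [ 0.89  0.69 -0.33] M [ 0.03  0.02 -0.03] t 1.1
rot [-0.01 -0.02 72.99] shift [-61.81  64.44   6.17]
```

In the tool's units: 64.5 mm / 400 = 0.1613, -62 mm / 400 = -0.155, 73 degrees / 90 = 0.8111.

send_rows:
  deltas:
    - [[0,0,0.1167,-0.0225,0.0225,0.0025,85],[0,0,0.2333,-0.045,0.045,0.005,85],[0,0,0.35,-0.0675,0.0675,0.0075,85],[0,0,0.4667,-0.09,0.09,0.01,85],[0,0,0.5833,-0.1125,0.1125,0.0125,85],[0,0,0.7,-0.135,0.135,0.015,85],[0,0,0.8111,-0.155,0.1613,0.015,85],[0,0,0.8111,-0.155,0.1613,0.015,85]]

```text
t: 2.1
ee_pos: [461.5, 111.4, 249.9]
tcp_rot: [-0.0, 0.996, 0.084, -0.0]
wrist_force: [0.4, 0.4, -0.5]
gripper_width: 84.9
grasp_force: 0.0
```

```bash
python3 - <<'E'
from h import *
go(461.5,110,250,-80.8)
T=robot.camera_model("wrist");p,d=robot.grab_frame("wrist")
cv2.imwrite("pics/w1.png",p[:,:,::-1])
P=cloud(d,T["mtx"],T["T"])
for lo,hi in((113,131),(125,131),(131,140)):
    m=(d>0)&(P[...,2]>lo)&(P[...,2]<hi)
    k,l,s,c=cv2.connectedComponentsWithStats(m.astype(np.uint8))
    for i in range(1,k):
        if s[i,4]>80:
            Q=P[l==i];r=cv2.minAreaRect(Q[:,:2].astype(np.float32));print(lo,hi,s[i],c[i],Q.mean(0),"rect",np.round(r[0],1),np.round(r[1],1),round(r[2],1))
E
```

```text
p [461.52 111.43 249.89] yaw -80.40173268844299 q [0.09 0.13 1.72 0.   1.3  1.49] F [ 0.36  0.42 -0.5 ] M [ 0.03 -0.02 -0.04] t 2.1
rot [-0.01  0.04  0.4 ] shift [-0.26  1.4  -0.11]
113 131 [ 245   39   13   87 1070] [250.72  81.09] [546.23 125.59 127.06] rect [545.1 125.2] [63.4  9.3] 9.4
125 131 [ 245   39   13   87 1034] [250.57  81.34] [546.03 125.66 127.15] rect [545.  125.2] [63.   9.2] 9.4
131 140 [241 161  20  56 739] [250.53 188.43] [463.97 111.73 134.08] rect [463.2 111.6] [46.9 15.7] 9.7
```

View pics/w1.png

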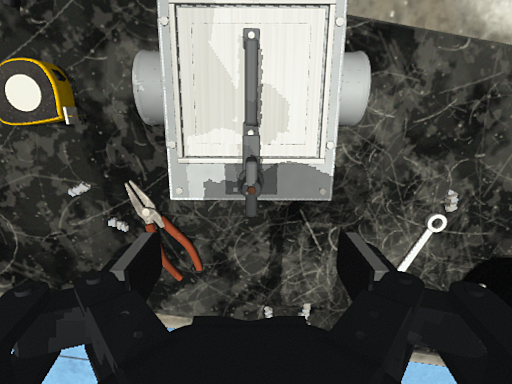

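The wrist view shows the wing at (250,188), in line with the handle at (250,81), with its yaw matching the tool. I'll descend and close.

In the tool's units: 119 mm / 400 = 0.2975, 100 mm / 400 = 0.25.

send_rows:
  deltas:
    - [[0,0,0,0.0035,0.0015,0.0875,60],[0,0,0,0.0035,0.0015,0.175,40],[0,0,0,0.0035,0.0015,0.25,30],[0,0,0,0.0035,0.0015,0.2975,20],[0,0,0,0.0035,0.0015,0.2975,15],[0,0,0,0.0035,0.0015,0.2975,8],[0,0,0,0.0035,0.0015,0.2975,4],[0,0,0,0.0035,0.0015,0.2975,4]]

```text
t: 3.15
ee_pos: [462.4, 110.2, 132.3]
tcp_rot: [0.002, 0.996, 0.086, 0.0]
wrist_force: [-0.4, -6.6, 6.3]
gripper_width: 9.2
grasp_force: 92.4
```

```bash
python3 -c "
from h import *
go(463,111,131,-80.4);print(pose()[2]['gripper_width'],pose()[2]['grasp_force'])"
```

```text
p [462.44 110.17 132.26] yaw -80.18797620002161 q [ 0.09  0.24  1.9  -0.    1.    1.49] F [-0.4  -6.56  6.29] M [-1.01  0.18 -0.05] t 3.15
rot [0.21 0.01 0.21] shift [ 0.69 -0.73  1.25]
9.1781525834461 92.4242579843849
```

In the tool's units: 0.8 mm / 400 = 0.002, -2 degrees / 90 = -0.0222.

send_rows:
  deltas:
    - [[0,0,-0.0111,0,0.002,0,4],[0,0,-0.0222,0,0.002,0,4],[0,0,-0.0222,0,0.002,0,4]]

```text
t: 3.52
ee_pos: [462.5, 110.0, 132.3]
tcp_rot: [0.001, 0.995, 0.103, 0.0]
wrist_force: [-2.4, -4.2, 6.0]
gripper_width: 9.0
grasp_force: 92.3
```

```bash
cat > st.py <<'E'
from h import *
p,r,o=pose();M=r.as_matrix()
print("yaw",round(np.degrees(np.arctan2(M[1,1],M[0,1])),2),"F",o["wrist_force"],"M",o["torque"],"e6",o["effort"],"p",p,"t",o["t"],"g",o["grasp_force"])
E
python3 st.py
```

```text
yaw -78.22 F [-2.4  -4.17  6.02] M [-0.66  0.34 -0.1 ] e6 [  1.85 -31.28 -18.85   1.15  -0.7   -0.11] p [462.49 110.02 132.28] t 3.525 g 92.26920441258699
```

In the tool's units: 0.3 mm / 400 = 0.0008, -1.5 degrees / 90 = -0.0167.

send_rows:
  deltas:
    - [[0,0,-0.0089,0,0.0008,0,4],[0,0,-0.0167,0,0.0008,0,4]]

```text
t: 3.78
ee_pos: [462.5, 110.0, 132.2]
tcp_rot: [0.001, 0.993, 0.116, -0.0]
wrist_force: [-2.1, -3.8, 7.0]
gripper_width: 9.1
grasp_force: 92.2
```

```bash
python3 st.py
```

```text
yaw -76.72 F [-2.06 -3.78  6.96] M [-0.57  0.38 -0.01] e6 [  1.55 -31.25 -18.86   0.93  -0.71  -0.03] p [462.46 109.97 132.25] t 3.775 g 92.24917187355459
```

In the tool's units: -1.5 degrees / 90 = -0.0167.

send_rows:
  deltas:
    - [[0,0,-0.0089,0,0,0,4],[0,0,-0.0167,0,0,0,4],[0,0,-0.0167,0,0,0,4]]

```text
t: 4.15
ee_pos: [462.5, 110.0, 132.3]
tcp_rot: [0.001, 0.992, 0.129, -0.0]
wrist_force: [-2.4, -3.9, 7.0]
gripper_width: 8.7
grasp_force: 92.2
```

```bash
python3 st.py
```

```text
yaw -75.23 F [-2.42 -3.92  7.04] M [-0.56  0.36 -0.12] e6 [  1.58 -31.26 -18.86   0.95  -0.71  -0.1 ] p [462.47 109.95 132.27] t 4.15 g 92.2361682727933
```

In the tool's units: -1.5 degrees / 90 = -0.0167.

send_rows:
  deltas:
    - [[0,0,-0.0089,0,0,0,4],[0,0,-0.0167,0,0,0,4],[0,0,-0.0167,0,0,0,4]]

```text
t: 4.53
ee_pos: [462.5, 109.9, 132.3]
tcp_rot: [0.001, 0.99, 0.142, -0.0]
wrist_force: [-2.0, -3.3, 7.3]
gripper_width: 9.0
grasp_force: 92.2
```

```bash
python3 st.py
```

```text
yaw -73.73 F [-1.95 -3.28  7.28] M [-0.61  0.32 -0.05] e6 [  1.6  -31.26 -18.86   0.97  -0.71  -0.1 ] p [462.48 109.92 132.26] t 4.525 g 92.23359015304595
```

In the tool's units: -1.6 degrees / 90 = -0.0178.

send_rows:
  deltas:
    - [[0,0,-0.0089,0,0,0,4],[0,0,-0.0178,0,0,0,4],[0,0,-0.0178,0,0,0,4]]

```text
t: 4.9
ee_pos: [462.5, 109.9, 132.3]
tcp_rot: [0.001, 0.988, 0.155, -0.0]
wrist_force: [-1.3, -4.2, 6.6]
gripper_width: 9.0
grasp_force: 92.2
```

```bash
python3 st.py
```

```text
yaw -72.14 F [-1.27 -4.19  6.64] M [-0.62  0.28 -0.13] e6 [  1.72 -31.26 -18.86   0.98  -0.71  -0.16] p [462.52 109.88 132.26] t 4.9 g 92.23446589428931
```

In the tool's units: -0.6 degrees / 90 = -0.0067.

send_rows:
  deltas:
    - [[0,0,-0.0067,0,0,0,4],[0,0,-0.0067,0,0,0,4]]

```text
t: 5.15
ee_pos: [462.5, 109.9, 132.3]
tcp_rot: [0.001, 0.987, 0.16, -0.0]
wrist_force: [-2.7, -3.8, 6.6]
gripper_width: 9.2
grasp_force: 92.2
```

```bash
python3 st.py
```

```text
yaw -71.54 F [-2.71 -3.82  6.6 ] M [-0.58  0.28 -0.23] e6 [  1.79 -31.26 -18.85   0.98  -0.71  -0.2 ] p [462.51 109.89 132.28] t 5.15 g 92.22989722620696
```

In the tool's units: 11 degrees / 90 = 0.1222.

send_rows:
  deltas:
    - [[0,0,-0.0044,0,0,0,4],[0,0,-0.0044,0,0,0,4],[0,0,0.0167,0,0,0,4],[0,0,0.0444,0,0,0,4],[0,0,0.0778,0,0,0,4],[0,0,0.1056,0,0,0,4],[0,0,0.1222,0,0,0,4],[0,0,0.1222,0,0,0,4]]

```text
t: 6.15
ee_pos: [462.5, 110.0, 132.3]
tcp_rot: [0.001, 0.998, 0.065, 0.0]
wrist_force: [-2.4, -2.8, 7.0]
gripper_width: 9.0
grasp_force: 92.2
```

```bash
python3 st.py
```

```text
yaw -82.51 F [-2.41 -2.83  6.98] M [-0.52  0.24 -0.02] e6 [  1.23 -31.26 -18.86   0.92  -0.7    0.1 ] p [462.49 110.03 132.28] t 6.15 g 92.18394499272108
```

Joint 6 torque reads +0.10 (free friction) going clockwise.

In the tool's units: 2 degrees / 90 = 0.0222.

send_rows:
  deltas:
    - [[0,0,0.0111,0,0,0,4],[0,0,0.0222,0,0,0,4],[0,0,0.0222,0,0,0,4]]

```text
t: 6.52
ee_pos: [462.5, 110.1, 132.3]
tcp_rot: [0.001, 0.999, 0.048, 0.0]
wrist_force: [-2.5, -2.1, 6.9]
gripper_width: 8.7
grasp_force: 92.2
```

```bash
python3 st.py
```

```text
yaw -84.51 F [-2.48 -2.1   6.9 ] M [-0.49  0.25  0.02] e6 [  1.2  -31.26 -18.86   0.88  -0.7    0.09] p [462.47 110.07 132.27] t 6.525 g 92.1825111284852
```

In the tool's units: 1.8 degrees / 90 = 0.02.

send_rows:
  deltas:
    - [[0,0,0.01,0,0,0,4],[0,0,0.02,0,0,0,4],[0,0,0.02,0,0,0,4]]

```text
t: 6.9
ee_pos: [462.5, 110.1, 132.3]
tcp_rot: [0.001, 0.999, 0.032, 0.0]
wrist_force: [-2.1, -3.3, 6.9]
gripper_width: 9.0
grasp_force: 92.2
```

```bash
python3 st.py
```

```text
yaw -86.31 F [-2.06 -3.27  6.95] M [-0.45  0.32  0.09] e6 [  1.12 -31.26 -18.85   0.87  -0.7    0.1 ] p [462.46 110.1  132.26] t 6.9 g 92.19694843981415
```

In the tool's units: 1.7 degrees / 90 = 0.0189.

send_rows:
  deltas:
    - [[0,0,0.01,0,0,0,4],[0,0,0.0189,0,0,0,4],[0,0,0.0189,0,0,0,4]]

```text
t: 7.28
ee_pos: [462.5, 110.1, 132.3]
tcp_rot: [0.001, 1.0, 0.017, 0.0]
wrist_force: [-1.8, -3.2, 6.3]
gripper_width: 9.2
grasp_force: 92.2
```

```bash
python3 st.py
```

```text
yaw -88.01 F [-1.79 -3.16  6.32] M [-0.43  0.26  0.09] e6 [  1.11 -31.26 -18.85   0.84  -0.69   0.1 ] p [462.48 110.12 132.26] t 7.275 g 92.19505936838686
```

In the tool's units: 1.7 degrees / 90 = 0.0189.

send_rows:
  deltas:
    - [[0,0,0.01,0,0,0,4],[0,0,0.0189,0,0,0,4],[0,0,0.0189,0,0,0,4]]

```text
t: 7.65
ee_pos: [462.5, 110.1, 132.3]
tcp_rot: [0.001, 1.0, 0.003, 0.0]
wrist_force: [-1.4, -2.7, 6.7]
gripper_width: 9.1
grasp_force: 92.2
```

```bash
python3 st.py
```

```text
yaw -89.71 F [-1.37 -2.68  6.69] M [-0.42  0.31  0.11] e6 [  1.05 -31.27 -18.85   0.83  -0.69   0.09] p [462.49 110.14 132.28] t 7.65 g 92.19789636321366
```

In the tool's units: 1.8 degrees / 90 = 0.02.

send_rows:
  deltas:
    - [[0,0,0.01,0,0,0,4],[0,0,0.02,0,0,0,4],[0,0,0.02,0,0,0,4]]

```text
t: 8.02
ee_pos: [462.5, 110.1, 132.3]
tcp_rot: [0.001, 1.0, -0.013, 0.0]
wrist_force: [-1.4, -3.1, 6.6]
gripper_width: 9.4
grasp_force: 92.2
```

```bash
python3 st.py
```

```text
yaw -91.51 F [-1.38 -3.09  6.57] M [-0.46  0.25  0.06] e6 [  1.03 -31.27 -18.85   0.8   -0.69   0.1 ] p [462.47 110.14 132.26] t 8.025 g 92.1921753929928
```

In the tool's units: 1.8 degrees / 90 = 0.02.

send_rows:
  deltas:
    - [[0,0,0.01,0,0,0,4],[0,0,0.02,0,0,0,4],[0,0,0.02,0,0,0,4]]

```text
t: 8.4
ee_pos: [462.5, 110.2, 132.3]
tcp_rot: [0.001, 1.0, -0.029, 0.0]
wrist_force: [-2.8, -1.9, 6.2]
gripper_width: 8.6
grasp_force: 92.2
```

```bash
python3 st.py
```

```text
yaw -93.32 F [-2.78 -1.9   6.25] M [-0.48  0.29  0.1 ] e6 [  0.98 -31.27 -18.85   0.78  -0.68   0.1 ] p [462.47 110.19 132.27] t 8.4 g 92.19327620230615
```

In the tool's units: 1.8 degrees / 90 = 0.02.

send_rows:
  deltas:
    - [[0,0,0.01,0,0,0,4],[0,0,0.02,0,0,0,4],[0,0,0.02,0,0,0,4]]

```text
t: 8.78
ee_pos: [462.5, 110.2, 132.3]
tcp_rot: [0.001, 0.999, -0.045, 0.0]
wrist_force: [-1.0, -3.2, 7.5]
gripper_width: 9.2
grasp_force: 92.2
```

```bash
python3 st.py
```

```text
yaw -95.12 F [-0.98 -3.19  7.49] M [-0.4   0.28  0.1 ] e6 [  0.96 -31.26 -18.84   0.76  -0.68   0.1 ] p [462.5  110.21 132.28] t 8.775 g 92.16408013366163
```

In the tool's units: 1.8 degrees / 90 = 0.02.

send_rows:
  deltas:
    - [[0,0,0.01,0,0,0,4],[0,0,0.02,0,0,0,4],[0,0,0.02,0,0,0,4]]

```text
t: 9.15
ee_pos: [462.5, 110.2, 132.3]
tcp_rot: [0.001, 0.998, -0.06, 0.0]
wrist_force: [-1.3, -3.3, 7.5]
gripper_width: 9.1
grasp_force: 92.2
```

```bash
python3 st.py
```

```text
yaw -96.92 F [-1.33 -3.28  7.54] M [-0.39  0.26  0.02] e6 [  0.96 -31.29 -18.84   0.72  -0.67   0.06] p [462.52 110.24 132.28] t 9.15 g 92.18445957172662
```

In the tool's units: 1.8 degrees / 90 = 0.02.

send_rows:
  deltas:
    - [[0,0,0.01,0,0,0,4],[0,0,0.02,0,0,0,4],[0,0,0.02,0,0,0,4]]

```text
t: 9.52
ee_pos: [462.5, 110.3, 132.3]
tcp_rot: [0.001, 0.997, -0.076, 0.0]
wrist_force: [-2.1, -1.7, 6.2]
gripper_width: 9.2
grasp_force: 92.1
```

```bash
python3 st.py
```

```text
yaw -98.72 F [-2.13 -1.74  6.19] M [-0.39  0.29  0.05] e6 [  0.85 -31.29 -18.84   0.71  -0.67   0.11] p [462.51 110.26 132.3 ] t 9.525 g 92.14080699719489
```

In the tool's units: 1.8 degrees / 90 = 0.02.

send_rows:
  deltas:
    - [[0,0,0.01,0,0,0,4],[0,0,0.02,0,0,0,4],[0,0,0.02,0,0,0,4]]

```text
t: 9.9
ee_pos: [462.5, 110.3, 132.3]
tcp_rot: [0.001, 0.996, -0.092, 0.0]
wrist_force: [-2.6, -2.0, 6.6]
gripper_width: 8.9
grasp_force: 92.3
```

```bash
python3 st.py
```

```text
yaw -100.51 F [-2.6  -1.98  6.59] M [-0.35  0.27  0.14] e6 [  0.78 -31.3  -18.83   0.69  -0.66   0.14] p [462.5  110.31 132.27] t 9.9 g 92.25848419591784
```

Torque is starting to rise (+0.14, trend up).

In the tool's units: 0.6 degrees / 90 = 0.0067.

send_rows:
  deltas:
    - [[0,0,0.0067,0,0,0,4],[0,0,0.0067,0,0,0,4]]

```text
t: 10.15
ee_pos: [462.5, 110.3, 132.3]
tcp_rot: [0.001, 0.995, -0.097, 0.0]
wrist_force: [-2.3, -1.1, 7.2]
gripper_width: 9.5
grasp_force: 92.3
```

```bash
python3 st.py
```

```text
yaw -101.11 F [-2.32 -1.14  7.21] M [-0.37  0.27  0.14] e6 [  0.76 -31.3  -18.83   0.69  -0.66   0.13] p [462.51 110.33 132.29] t 10.15 g 92.26017330307513
```

In the tool's units: 1 degrees / 90 = 0.0111.

send_rows:
  deltas:
    - [[0,0,0.0067,0,0,0,4],[0,0,0.0111,0,0,0,4],[0,0,0.0111,0,0,0,4]]

```text
t: 10.52
ee_pos: [462.5, 110.3, 132.3]
tcp_rot: [0.001, 0.994, -0.105, 0.0]
wrist_force: [-2.1, -2.1, 6.1]
gripper_width: 9.0
grasp_force: 92.3
```

```bash
python3 st.py
```

```text
yaw -102.1 F [-2.15 -2.12  6.12] M [-0.33  0.26  0.2 ] e6 [  0.67 -31.31 -18.82   0.69  -0.65   0.2 ] p [462.51 110.31 132.29] t 10.525 g 92.2632946819067
```

In the tool's units: -29 degrees / 90 = -0.3222.

send_rows:
  deltas:
    - [[0,0,0.0056,0,0,0,4],[0,0,0.0056,0,0,0,4],[0,0,-0.0444,0,0,0,4],[0,0,-0.1222,0,0,0,4],[0,0,-0.2,0,0,0,4],[0,0,-0.2722,0,0,0,4],[0,0,-0.3167,0,0,0,4],[0,0,-0.3222,0,0,0,4]]

```text
t: 11.52
ee_pos: [462.5, 109.9, 132.3]
tcp_rot: [0.001, 0.989, 0.147, -0.0]
wrist_force: [-2.0, -3.1, 7.4]
gripper_width: 8.8
grasp_force: 92.3
```

```bash
python3 st.py
```

```text
yaw -73.1 F [-2.   -3.13  7.37] M [-0.54  0.29 -0.12] e6 [  1.67 -31.26 -18.85   0.98  -0.71  -0.15] p [462.52 109.92 132.26] t 11.525 g 92.25616436451674
```

In the tool's units: -1.2 degrees / 90 = -0.0133.

send_rows:
  deltas:
    - [[0,0,-0.0078,0,0,0,4],[0,0,-0.0133,0,0,0,4],[0,0,-0.0133,0,0,0,4]]

```text
t: 11.9
ee_pos: [462.5, 109.9, 132.3]
tcp_rot: [0.001, 0.988, 0.157, -0.0]
wrist_force: [-1.0, -3.2, 7.7]
gripper_width: 9.0
grasp_force: 92.3
```

```bash
python3 st.py
```

```text
yaw -71.93 F [-0.96 -3.17  7.72] M [-0.6   0.3  -0.12] e6 [  1.67 -31.27 -18.85   0.99  -0.71  -0.12] p [462.51 109.9  132.28] t 11.9 g 92.29843384120613
```

Free here now (it bound at this point before). Continuing anticlockwise.

In the tool's units: -1.8 degrees / 90 = -0.02.

send_rows:
  deltas:
    - [[0,0,-0.01,0,0,0,4],[0,0,-0.02,0,0,0,4],[0,0,-0.02,0,0,0,4]]

```text
t: 12.28
ee_pos: [462.5, 109.9, 132.3]
tcp_rot: [0.001, 0.985, 0.172, -0.0]
wrist_force: [-2.5, -3.7, 6.9]
gripper_width: 9.1
grasp_force: 92.2
```

```bash
python3 st.py
```

```text
yaw -70.14 F [-2.52 -3.67  6.86] M [-0.59  0.29 -0.16] e6 [  1.78 -31.26 -18.85   1.    -0.71  -0.19] p [462.52 109.87 132.28] t 12.275 g 92.21754906931892
```

In the tool's units: -0.7 degrees / 90 = -0.0078.

send_rows:
  deltas:
    - [[0,0,-0.0078,0,0,0,4],[0,0,-0.0078,0,0,0,4]]

```text
t: 12.52
ee_pos: [462.5, 109.8, 132.3]
tcp_rot: [0.001, 0.984, 0.178, -0.0]
wrist_force: [-1.5, -4.7, 7.0]
gripper_width: 9.2
grasp_force: 92.2
```

```bash
python3 st.py
```

```text
yaw -69.46 F [-1.46 -4.75  6.96] M [-0.63  0.21 -0.22] e6 [  1.85 -31.26 -18.85   1.    -0.71  -0.23] p [462.51 109.83 132.28] t 12.525 g 92.20452652545646
```

In the tool's units: 31 degrees / 90 = 0.3444.

send_rows:
  deltas:
    - [[0,0,-0.0033,0,0,0,4],[0,0,-0.0033,0,0,0,4],[0,0,0.0444,0,0,0,4],[0,0,0.1333,0,0,0,4],[0,0,0.2111,0,0,0,4],[0,0,0.2889,0,0,0,4],[0,0,0.3389,0,0,0,4],[0,0,0.3444,0,0,0,4]]

```text
t: 13.52
ee_pos: [462.5, 110.3, 132.3]
tcp_rot: [0.001, 0.996, -0.091, 0.0]
wrist_force: [-1.2, -2.5, 7.5]
gripper_width: 9.2
grasp_force: 92.2
```

```bash
python3 st.py
```

```text
yaw -100.45 F [-1.21 -2.52  7.52] M [-0.35  0.28  0.06] e6 [  0.79 -31.29 -18.83   0.69  -0.66   0.13] p [462.5  110.29 132.28] t 13.525 g 92.15532121248543
```

In the tool's units: 1.6 degrees / 90 = 0.0178.

send_rows:
  deltas:
    - [[0,0,0.0089,0,0,0,4],[0,0,0.0178,0,0,0,4],[0,0,0.0178,0,0,0,4]]

```text
t: 13.9
ee_pos: [462.5, 110.3, 132.3]
tcp_rot: [0.001, 0.995, -0.105, 0.0]
wrist_force: [-1.6, -2.1, 7.0]
gripper_width: 8.8
grasp_force: 92.1
```

```bash
python3 st.py
```

```text
yaw -102.02 F [-1.61 -2.06  7.03] M [-0.32  0.23  0.1 ] e6 [  0.78 -31.31 -18.83   0.67  -0.65   0.11] p [462.53 110.32 132.27] t 13.9 g 92.13660739827901
```

In the tool's units: 1.6 degrees / 90 = 0.0178.

send_rows:
  deltas:
    - [[0,0,0.0089,0,0,0,4],[0,0,0.0178,0,0,0,4],[0,0,0.0178,0,0,0,4]]

```text
t: 14.28
ee_pos: [462.5, 110.3, 132.3]
tcp_rot: [0.001, 0.993, -0.118, 0.0]
wrist_force: [-1.5, -1.9, 6.7]
gripper_width: 9.1
grasp_force: 92.2
```

```bash
python3 st.py
```

```text
yaw -103.61 F [-1.55 -1.92  6.72] M [-0.35  0.24  0.17] e6 [  0.72 -31.32 -18.82   0.66  -0.65   0.15] p [462.51 110.32 132.27] t 14.275 g 92.20427225343883
```

In the tool's units: 0.9 degrees / 90 = 0.01.

send_rows:
  deltas:
    - [[0,0,0.0067,0,0,0,4],[0,0,0.01,0,0,0,4],[0,0,0.01,0,0,0,4]]

```text
t: 14.65
ee_pos: [462.5, 110.3, 132.3]
tcp_rot: [0.001, 0.992, -0.126, 0.0]
wrist_force: [-2.0, -1.6, 6.7]
gripper_width: 9.1
grasp_force: 92.3
```

```bash
python3 st.py
```

```text
yaw -104.5 F [-2.04 -1.6   6.7 ] M [-0.31  0.24  0.14] e6 [  0.65 -31.32 -18.81   0.66  -0.64   0.19] p [462.5  110.34 132.26] t 14.65 g 92.27973208297044
```

In the tool's units: -34 degrees / 90 = -0.3778.

send_rows:
  deltas:
    - [[0,0,0.0067,0,0,0,4],[0,0,0.0067,0,0,0,4],[0,0,-0.0444,0,0,0,4],[0,0,-0.1333,0,0,0,4],[0,0,-0.2222,0,0,0,4],[0,0,-0.3111,0,0,0,4],[0,0,-0.3667,0,0,0,4],[0,0,-0.3778,0,0,0,4]]

```text
t: 15.65
ee_pos: [462.5, 109.9, 132.3]
tcp_rot: [0.001, 0.986, 0.17, -0.0]
wrist_force: [-1.5, -3.6, 7.8]
gripper_width: 9.3
grasp_force: 92.2
```

```bash
python3 st.py
```

```text
yaw -70.48 F [-1.53 -3.59  7.82] M [-0.6   0.3  -0.11] e6 [  1.73 -31.17 -18.81   1.02  -0.71  -0.09] p [462.51 109.87 132.25] t 15.65 g 92.18603068962693
```

In the tool's units: -1.8 degrees / 90 = -0.02.

send_rows:
  deltas:
    - [[0,0,-0.01,0,0,0,4],[0,0,-0.02,0,0,0,4],[0,0,-0.02,0,0,0,4]]

```text
t: 16.02
ee_pos: [462.5, 109.9, 132.3]
tcp_rot: [0.001, 0.983, 0.185, -0.0]
wrist_force: [-2.5, -3.9, 6.9]
gripper_width: 9.2
grasp_force: 92.2
```

```bash
python3 st.py
```

```text
yaw -68.73 F [-2.55 -3.93  6.86] M [-0.57  0.28 -0.11] e6 [  1.73 -31.24 -18.85   1.03  -0.71  -0.12] p [462.53 109.85 132.28] t 16.025 g 92.17900559306145
```

In the tool's units: -1.8 degrees / 90 = -0.02.

send_rows:
  deltas:
    - [[0,0,-0.01,0,0,0,4],[0,0,-0.02,0,0,0,4],[0,0,-0.02,0,0,0,4]]

```text
t: 16.4
ee_pos: [462.5, 109.8, 132.3]
tcp_rot: [0.001, 0.98, 0.2, -0.0]
wrist_force: [-1.9, -3.8, 6.4]
gripper_width: 9.2
grasp_force: 92.2
```

```bash
python3 st.py
```

```text
yaw -66.93 F [-1.86 -3.76  6.43] M [-0.65  0.26 -0.09] e6 [  1.77 -31.25 -18.85   1.06  -0.7   -0.12] p [462.51 109.83 132.27] t 16.4 g 92.15998500119895
```

In the tool's units: -2 degrees / 90 = -0.0222.

send_rows:
  deltas:
    - [[0,0,-0.0111,0,0,0,4],[0,0,-0.0222,0,0,0,4],[0,0,-0.0222,0,0,0,4]]

```text
t: 16.77
ee_pos: [462.5, 109.8, 132.3]
tcp_rot: [0.001, 0.976, 0.217, -0.0]
wrist_force: [-1.5, -3.9, 6.8]
gripper_width: 9.2
grasp_force: 92.2
```

```bash
python3 st.py
```

```text
yaw -64.93 F [-1.52 -3.93  6.85] M [-0.59  0.25 -0.1 ] e6 [  1.81 -31.26 -18.84   1.08  -0.7   -0.12] p [462.52 109.8  132.28] t 16.775 g 92.17991947196424
```

In the tool's units: -2 degrees / 90 = -0.0222.

send_rows:
  deltas:
    - [[0,0,-0.0111,0,0,0,4],[0,0,-0.0222,0,0,0,4],[0,0,-0.0222,0,0,0,4]]

```text
t: 17.15
ee_pos: [462.5, 109.8, 132.3]
tcp_rot: [0.001, 0.972, 0.234, -0.0]
wrist_force: [-2.1, -4.1, 7.1]
gripper_width: 9.3
grasp_force: 92.2
```

```bash
python3 st.py
```

```text
yaw -62.93 F [-2.07 -4.08  7.05] M [-0.61  0.32 -0.07] e6 [  1.85 -31.26 -18.84   1.11  -0.7   -0.12] p [462.54 109.77 132.27] t 17.15 g 92.20367737580091
```

In the tool's units: -2 degrees / 90 = -0.0222.

send_rows:
  deltas:
    - [[0,0,-0.0111,0,0,0,4],[0,0,-0.0222,0,0,0,4],[0,0,-0.0222,0,0,0,4]]

```text
t: 17.52
ee_pos: [462.6, 109.8, 132.3]
tcp_rot: [0.001, 0.968, 0.251, -0.0]
wrist_force: [-1.5, -4.4, 6.4]
gripper_width: 8.8
grasp_force: 92.2
```

```bash
python3 st.py
```

```text
yaw -60.92 F [-1.52 -4.4   6.42] M [-0.66  0.25 -0.1 ] e6 [  1.89 -31.27 -18.83   1.13  -0.69  -0.12] p [462.57 109.75 132.29] t 17.525 g 92.21531997900456
```

In the tool's units: -2 degrees / 90 = -0.0222.

send_rows:
  deltas:
    - [[0,0,-0.0111,0,0,0,4],[0,0,-0.0222,0,0,0,4],[0,0,-0.0222,0,0,0,4]]

```text
t: 17.9
ee_pos: [462.6, 109.7, 132.3]
tcp_rot: [0.001, 0.963, 0.268, -0.0]
wrist_force: [-1.2, -3.6, 7.2]
gripper_width: 9.4
grasp_force: 92.2
```

```bash
python3 st.py
```

```text
yaw -58.92 F [-1.15 -3.61  7.19] M [-0.7   0.28 -0.08] e6 [  1.93 -31.29 -18.83   1.16  -0.69  -0.12] p [462.57 109.72 132.27] t 17.9 g 92.21762593835592
```

In the tool's units: -2 degrees / 90 = -0.0222.

send_rows:
  deltas:
    - [[0,0,-0.0111,0,0,0,4],[0,0,-0.0222,0,0,0,4],[0,0,-0.0222,0,0,0,4]]

```text
t: 18.27
ee_pos: [462.6, 109.7, 132.3]
tcp_rot: [0.001, 0.959, 0.285, -0.0]
wrist_force: [-1.3, -4.1, 6.1]
gripper_width: 8.9
grasp_force: 92.2
```

```bash
python3 st.py
```

```text
yaw -56.92 F [-1.26 -4.07  6.13] M [-0.71  0.29 -0.13] e6 [  1.98 -31.3  -18.82   1.18  -0.68  -0.12] p [462.59 109.71 132.28] t 18.275 g 92.21445267554373
```

In the tool's units: -2.2 degrees / 90 = -0.0244.

send_rows:
  deltas:
    - [[0,0,-0.0122,0,0,0,4],[0,0,-0.0244,0,0,0,4],[0,0,-0.0244,0,0,0,4]]

```text
t: 18.65
ee_pos: [462.6, 109.7, 132.3]
tcp_rot: [0.001, 0.953, 0.303, -0.0]
wrist_force: [-1.1, -4.7, 7.2]
gripper_width: 8.8
grasp_force: 92.2
```

```bash
python3 st.py
```

```text
yaw -54.72 F [-1.15 -4.72  7.21] M [-0.73  0.27 -0.08] e6 [  2.02 -31.31 -18.81   1.21  -0.67  -0.12] p [462.58 109.66 132.27] t 18.65 g 92.21032387576997
```

In the tool's units: -31 degrees / 90 = -0.3444.

send_rows:
  deltas:
    - [[0,0,-0.0278,0,0,0,4],[0,0,-0.0667,0,0,0,4],[0,0,-0.1222,0,0,0,4],[0,0,-0.1778,0,0,0,4],[0,0,-0.2333,0,0,0,4],[0,0,-0.2889,0,0,0,4],[0,0,-0.3333,0,0,0,4],[0,0,-0.3444,0,0,0,4]]

```text
t: 19.65
ee_pos: [462.9, 109.4, 132.3]
tcp_rot: [0.001, 0.837, 0.547, -0.0]
wrist_force: [-0.7, -5.2, 6.1]
gripper_width: 9.1
grasp_force: 92.1
```

```bash
python3 st.py
```

```text
yaw -23.67 F [-0.74 -5.23  6.06] M [-0.86  0.17 -0.19] e6 [  2.57 -31.62 -18.62   1.51  -0.48  -0.07] p [462.93 109.37 132.27] t 19.65 g 92.05120156053454
```

In the tool's units: -28.5 degrees / 90 = -0.3167.

send_rows:
  deltas:
    - [[0,0,-0.0333,0,0,0,4],[0,0,-0.0778,0,0,0,4],[0,0,-0.1333,0,0,0,4],[0,0,-0.1889,0,0,0,4],[0,0,-0.2444,0,0,0,4],[0,0,-0.2889,0,0,0,4],[0,0,-0.3167,0,0,0,4],[0,0,-0.3167,0,0,0,4]]

```text
t: 20.65
ee_pos: [463.3, 109.3, 132.3]
tcp_rot: [0.002, 0.677, 0.736, -0.001]
wrist_force: [0.4, -4.6, 6.4]
gripper_width: 8.9
grasp_force: 92.0
```

```bash
python3 st.py
```

```text
yaw 4.81 F [ 0.41 -4.61  6.4 ] M [-0.93  0.07 -0.12] e6 [  2.74 -32.01 -18.39   1.63  -0.23  -0.14] p [463.34 109.27 132.31] t 20.65 g 91.9502725219354
```

In the tool's units: -118 mm / 400 = -0.295, -80 mm / 400 = -0.2.

send_rows:
  deltas:
    - [[0,0,0,0,0,0,24],[0,0,0,0,0,0,24],[0,0,0,0,0,0,24],[0,0,0,0,0,-0.0375,24],[0,0,0,0,0,-0.1125,24],[0,0,0,0,0,-0.2,24],[0,0,0,0,0,-0.295,60],[0,0,0,0,0,-0.295,60]]

```text
t: 21.65
ee_pos: [464.6, 110.8, 251.9]
tcp_rot: [0.002, 0.678, 0.735, 0.002]
wrist_force: [-0.1, -0.7, -0.7]
gripper_width: 59.4
grasp_force: 0.0
```

```bash
python3 - <<'E'
from h import *
T=robot.camera_model("wrist");p,d=robot.grab_frame("wrist")
cv2.imwrite("pics/w2.png",p[:,:,::-1])
P=cloud(d,T["mtx"],T["T"])
for lo,hi in((122,131),(131,140)):
    m=(d>0)&(P[...,2]>lo)&(P[...,2]<hi)
    k,l,s,c=cv2.connectedComponentsWithStats(m.astype(np.uint8))
    for i in range(1,k):
        if s[i,4]>80:
            Q=P[l==i];r=cv2.minAreaRect(Q[:,:2].astype(np.float32));print(lo,hi,s[i],c[i],Q.mean(0),"rect",np.round(r[0],1),np.round(r[1],1),round(r[2],1))
p,d=robot.grab_frame("top");cv2.imwrite("pics/top2.png",cv2.resize(p[85:225,215:420,::-1],None,fx=3.5,fy=3.5,interpolation=2))
P=np.load("pics/topP.npy");print("mat region z>3 in drop area")
sel=(abs(P[...,0]-545)<110)&(abs(P[...,1]+115)<100);print(sel.sum(),np.percentile(P[sel][:,2],[0,1,50,99,100]))
go(545,125,250,-80.5)
E
```

```text
122 131 [431 145  19  57 384] [437.91 170.97] [622.85 139.85 126.64] rect [623.7 138.3] [ 8.5 47.5] 1.6
122 131 [306 172  75  17 887] [343.12 180.18] [544.21 125.83 126.72] rect [544.6 125.1] [63.4 10.4] 9.4
131 140 [438 146  22  57 813] [448.26 174.  ] [626.99 139.16 134.  ] rect [628.1 138.7] [16.9 47.2] 18.7
131 140 [237 163  20  56 714] [246.19 190.46] [462.82 112.24 134.1 ] rect [463.2 111.3] [15.9 47.7] 4.6
mat region z>3 in drop area
6342 [-7.44 -4.69 -0.54  4.51 13.5 ]
p [462.53 110.53 248.94] yaw 4.578621714386646 q [0.09 0.13 1.72 0.   1.3  0.01] F [-0.68 -0.01 -0.41] M [ 0.01 -0.08 -0.03] t 21.75
rot [-0.03  0.01 85.08] shift [ 7.84 83.36 -1.1 ]
```

View pics/top2.png

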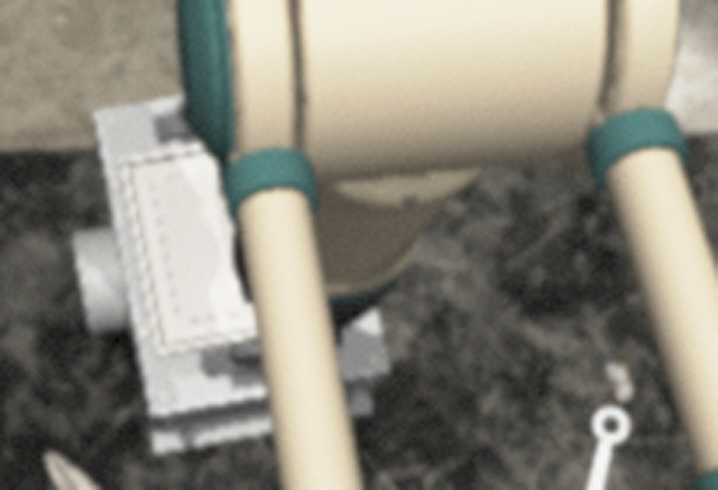

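View pics/w2.png

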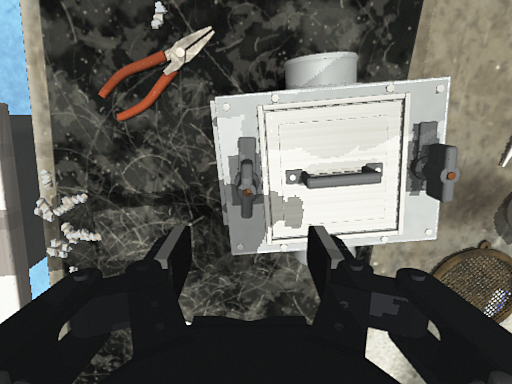

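The latch now stands crosswise at (246,190), clear of the panel. I'll move over the handle at (343,180).

In the tool's units: 83 mm / 400 = 0.2075, 74 mm / 400 = 0.185, 10.6 degrees / 90 = 0.1178.

send_rows:
  deltas:
    - [[0,0,0.1178,0.0025,0.025,0,50],[0,0,0.2356,0.005,0.05,0,50],[0,0,0.3533,0.0075,0.075,0,50],[0,0,0.4711,0.01,0.1025,0,50],[0,0,0.5889,0.0125,0.13,0,50],[0,0,0.7067,0.015,0.1575,0,50],[0,0,0.8244,0.0175,0.185,0,50],[0,0,0.9422,0.02,0.2075,0,50]]

```text
t: 22.75
ee_pos: [544.4, 125.0, 247.1]
tcp_rot: [-0.0, 0.997, 0.082, -0.002]
wrist_force: [0.1, -0.4, 0.8]
gripper_width: 50.2
grasp_force: 0.0
```

```bash
python3 -c "
from h import *
go(544.5,124.2,130,-80.6)"
```

```text
p [544.44 124.99 247.09] yaw -80.58434351744074 q [0.1  0.26 1.55 0.   1.33 1.51] F [ 0.11 -0.37  0.76] M [-0.01 -0.05  0.03] t 22.75
rot [-0.02  0.24  0.02] shift [  0.41   0.84 117.09]
```

In the tool's units: 118 mm / 400 = 0.295, 100 mm / 400 = 0.25.

send_rows:
  deltas:
    - [[0,0,0,0,0.0018,0.0875,40],[0,0,0,0,0.0018,0.175,30],[0,0,0,0,0.0018,0.25,24],[0,0,0,0,0.0018,0.295,20],[0,0,0,0,0.0018,0.295,8],[0,0,0,0,0.0018,0.295,4],[0,0,0,0,0.0018,0.295,4],[0,0,0,0,0.0018,0.295,4]]

```text
t: 23.75
ee_pos: [544.2, 124.3, 131.3]
tcp_rot: [-0.0, 0.996, 0.085, -0.001]
wrist_force: [-3.4, 0.3, -5.0]
gripper_width: 8.7
grasp_force: 59.1
```

```bash
python3 -c "
from h import *
go(550,-105,130,-80.6)"
```

```text
p [544.22 124.27 131.29] yaw -80.25763889524008 q [0.1  0.35 1.73 0.   1.06 1.5 ] F [-3.4   0.33 -5.  ] M [ 0.   0.5 -0.1] t 23.75
rot [-0.02  0.1   0.34] shift [-33.1  226.94   1.28]
```

Gripped well. I'll lift 80 mm slowly.

In the tool's units: -80 mm / 400 = -0.2, -65 mm / 400 = -0.1625.

send_rows:
  deltas:
    - [[0,0,0,0,0,-0.0075,4],[0,0,0,0,0,-0.02,4],[0,0,0,0,0,-0.0375,4],[0,0,0,0,0,-0.07,4],[0,0,0,0,0,-0.1125,4],[0,0,0,0,0,-0.1625,4],[0,0,0,0,0,-0.2,4],[0,0,0,0,0,-0.2,4]]

```text
t: 24.75
ee_pos: [546.2, 124.4, 213.0]
tcp_rot: [-0.0, 0.996, 0.085, 0.002]
wrist_force: [0.0, -0.5, -3.2]
gripper_width: 8.9
grasp_force: 59.2
```

```bash
python3 st.py
```

```text
yaw -80.25 F [ 0.   -0.54 -3.23] M [ 0.02  0.03 -0.02] e6 [  0.04 -43.18 -25.04   0.     0.07  -0.  ] p [546.18 124.4  213.05] t 24.75 g 59.24801051616669
```

In the tool's units: 226 mm / 400 = 0.565, 200 mm / 400 = 0.5.

send_rows:
  deltas:
    - [[0,0,0,-0.005,0.035,0,4],[0,0,0,-0.0175,0.1125,0,4],[0,0,0,-0.0325,0.2125,0,4],[0,0,0,-0.0475,0.3125,0,4],[0,0,0,-0.065,0.4125,0,4],[0,0,0,-0.0775,0.5,0,4],[0,0,0,-0.0875,0.565,0,4],[0,0,0,-0.0875,0.565,0,4]]

```text
t: 25.75
ee_pos: [548.2, -107.0, 210.2]
tcp_rot: [0.0, 0.997, 0.083, -0.001]
wrist_force: [0.7, 0.7, -2.7]
gripper_width: 9.0
grasp_force: 59.2
```

```bash
python3 st.py; python3 - <<'E'
from h import *
p,d=robot.grab_frame("scene");cv2.imwrite("pics/s3.png",p[:,:,::-1])
E
```

```text
yaw -80.44 F [ 0.72  0.66 -2.68] M [-0.03  0.01 -0.08] e6 [ -1.05 -42.43 -24.87  -0.29  -0.1   -0.08] p [ 548.25 -106.98  210.16] t 25.75 g 59.230905175209045
```

View pics/s3.png

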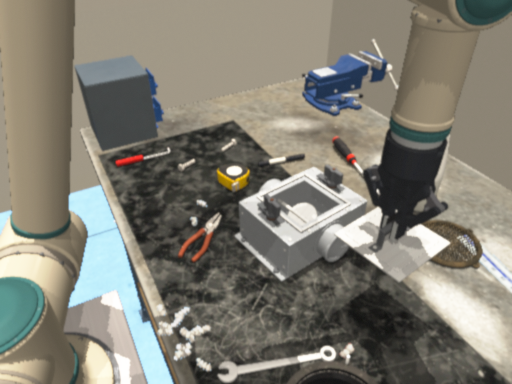

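The panel hangs level at (390,245) over bare bench, and the tools are untouched. Lowering.

In the tool's units: 153 mm / 400 = 0.3825, 120 mm / 400 = 0.3.

send_rows:
  deltas:
    - [[0,0,0,0,0,0.025,4],[0,0,0,0,0,0.0875,4],[0,0,0,0,0,0.1625,4],[0,0,0,0,0,0.2375,4],[0,0,0,0,0,0.3,4],[0,0,0,0,0,0.345,4],[0,0,0,0,0,0.37,4],[0,0,0,0,0,0.3825,4]]

```text
t: 26.8
ee_pos: [548.8, -103.7, 57.7]
tcp_rot: [-0.0, 0.996, 0.085, -0.0]
wrist_force: [0.1, -0.0, -3.3]
gripper_width: 9.3
grasp_force: 59.2
```

```bash
python3 st.py
```

```text
yaw -80.2 F [ 0.12 -0.03 -3.34] M [-0.01 -0.02  0.  ] e6 [  0.03 -45.59 -18.57   0.01   0.07  -0.  ] p [ 548.8  -103.73   57.66] t 26.8 g 59.158825278282166
```

Underside is about 16 mm up. I'll come down gently.

send_rows:
  deltas:
    - [[0,0,0,0,0,0.01,4],[0,0,0,0,0,0.02,4],[0,0,0,0,0,0.0275,4],[0,0,0,0,0,0.0325,4],[0,0,0,0,0,0.0363,4],[0,0,0,0,0,0.0388,4],[0,0,0,0,0,0.04,4],[0,0,0,0,0,0.04,4]]

```text
t: 27.8
ee_pos: [549.0, -104.4, 42.3]
tcp_rot: [-0.0, 0.996, 0.085, 0.0]
wrist_force: [0.2, -0.7, -3.2]
gripper_width: 9.1
grasp_force: 59.2
```

```bash
python3 st.py
```

```text
yaw -80.26 F [ 0.2  -0.66 -3.19] M [ 0.01  0.01 -0.01] e6 [ -0.01 -46.28 -18.06   0.    -0.01   0.  ] p [ 549.01 -104.37   42.3 ] t 27.8 g 59.16207790374756
```

In the tool's units: 1.6 mm / 400 = 0.004, 1.2 mm / 400 = 0.003.

send_rows:
  deltas:
    - [[0,0,0,0,0,0.0018,4],[0,0,0,0,0,0.003,4],[0,0,0,0,0,0.004,4],[0,0,0,0,0,0.004,4]]

```text
t: 28.3
ee_pos: [549.0, -104.4, 40.6]
tcp_rot: [-0.0, 0.996, 0.085, -0.0]
wrist_force: [-1.0, 0.2, -3.8]
gripper_width: 8.5
grasp_force: 59.2
```

```bash
python3 st.py
```

```text
yaw -80.25 F [-0.98  0.22 -3.8 ] M [ 0.03  0.   -0.02] e6 [ -0.   -46.35 -17.99   0.    -0.01   0.  ] p [ 548.95 -104.37   40.63] t 28.3 g 59.16493535041809
```

Not touching yet.

In the tool's units: 1.8 mm / 400 = 0.0045, 1.2 mm / 400 = 0.003.

send_rows:
  deltas:
    - [[0,0,0,0,0,0.0015,4],[0,0,0,0,0,0.003,4],[0,0,0,0,0,0.0045,4],[0,0,0,0,0,0.0045,4]]

```text
t: 28.8
ee_pos: [549.0, -104.4, 38.8]
tcp_rot: [-0.0, 0.996, 0.085, -0.0]
wrist_force: [-0.0, -0.7, -3.0]
gripper_width: 8.8
grasp_force: 59.2
```

```bash
python3 st.py
```

```text
yaw -80.25 F [-0.04 -0.66 -2.98] M [-0.02 -0.06 -0.03] e6 [ -0.   -46.4  -17.9    0.    -0.02   0.  ] p [ 548.96 -104.37   38.81] t 28.8 g 59.16451692581177
```

In the tool's units: 2 mm / 400 = 0.005, 1.4 mm / 400 = 0.0035.

send_rows:
  deltas:
    - [[0,0,0,0,0,0.0018,4],[0,0,0,0,0,0.0035,4],[0,0,0,0,0,0.005,4],[0,0,0,0,0,0.005,4]]

```text
t: 29.3
ee_pos: [549.1, -104.4, 37.0]
tcp_rot: [0.0, 0.996, 0.085, 0.0]
wrist_force: [0.5, -0.1, -1.7]
gripper_width: 8.9
grasp_force: 59.4
```

```bash
python3 st.py
```

```text
yaw -80.25 F [ 0.55 -0.09 -1.74] M [-0.03  0.04  0.06] e6 [  0.08 -46.02 -17.58   0.04  -0.04   0.  ] p [ 549.07 -104.42   36.95] t 29.3 g 59.3794047832489
```

Contact is beginning. I'll go a touch further, then release and rise.

In the tool's units: -30 mm / 400 = -0.075, -10 mm / 400 = -0.025.

send_rows:
  deltas:
    - [[0,0,0,0,0,0.0015,4],[0,0,0,0,0,0.0015,4],[0,0,0,0,0,0.0015,14],[0,0,0,0,0,0.0015,24],[0,0,0,0,0,0.0015,28],[0,0,0,0,0,0.0015,28],[0,0,0,0,0,-0.025,28],[0,0,0,0,0,-0.075,28]]

```text
t: 30.3
ee_pos: [548.5, -104.2, 67.1]
tcp_rot: [-0.0, 0.996, 0.085, -0.001]
wrist_force: [0.5, -0.1, -0.3]
gripper_width: 28.2
grasp_force: 0.0
```

In the tool's units: -160 mm / 400 = -0.4, -140 mm / 400 = -0.35.

send_rows:
  deltas:
    - [[0,0,0,0,0,-0.1,28],[0,0,0,0,0,-0.225,28],[0,0,0,0,0,-0.35,28],[0,0,0,0,0,-0.4,28],[0,0,0,0,0,-0.4,28],[0,0,0,0,0,-0.4,28]]

```text
t: 31.05
ee_pos: [548.2, -104.1, 226.0]
tcp_rot: [-0.0, 0.996, 0.085, -0.001]
wrist_force: [0.1, 0.2, 0.4]
gripper_width: 27.9
grasp_force: 0.0
```

```bash
python3 st.py; python3 - <<'E'
from h import *
T=robot.camera_model("wrist");p,d=robot.grab_frame("wrist");P=cloud(d,T["mtx"],T["T"])
m=(d>0)&(P[...,2]>24)&(P[...,2]<45)&(abs(P[...,0]-549)<60)&(abs(P[...,1]+104)<60)
Q=P[m];print(m.sum(),Q.mean(0),cv2.minAreaRect(Q[:,:2].astype(np.float32)))
p,d=robot.grab_frame("scene");cv2.imwrite("pics/s4.png",p[:,:,::-1])
E
```

```text
yaw -80.25 F [0.07 0.16 0.39] M [ 0.   -0.    0.01] e6 [  0.02 -41.61 -24.5    0.    -0.03  -0.  ] p [ 548.18 -104.14  226.  ] t 31.05 g 0.0
537 [ 554.21 -101.76   36.97] ((553.193603515625, -102.00372314453125), (62.8843879699707, 8.710533142089844), 9.650092124938965)
```

View pics/s4.png

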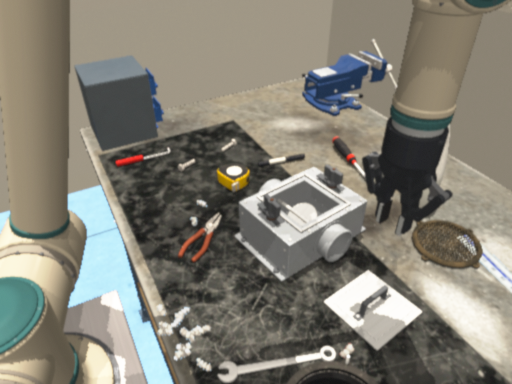

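The panel lies flat on the bench with its handle up at (372,305). The latch is open, the tools are untouched and the arm is clear.

```bash
python3 -c "
from plant import robot
print(robot.close_job())"
```

```text
the job is handed in; nothing more can be done
None
```

I've handed the job in: I rocked the seized latch free and turned it to about 1.49 rad, then laid the panel flat, handle up, about 225 mm from the box's centre; the pliers and tape measure weren't touched, and no verdict came back.

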